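# Unstack the closet boxes onto their shelf boards

### The job

Take the stack of closet boxes apart and set each box, and the round tin, on the white shelf board whose liner has its own colour: flat on the liner, in the middle, lengthwise along the board. Keep every box and the tin upright all the way, do not shift the glass jar of screws, and let go of everything.

Things in the scene. Friction and masses are not known exactly. Their poses are not given: they have to be found in the camera images.
- yellow_box: yellow closed rigid box, 185 mm long, 64 wide, 42 high, flat top, a thin dark lid seam and a small brass catch at each end; bottom of the stack, standing on the table. Origin: centre of the underside; x along the length, y across, z up. Plain smooth sides: grip it across its width. 0.1 to 0.5 kg.
- blue_box: blue closed rigid box, 145 mm long, 60 wide, 38 high, flat top, a thin dark lid seam and a small brass catch at each end; second in the stack, on the yellow box. Origin: centre of the underside; x along the length, y across, z up. Plain smooth sides: grip it across its width. 0.1 to 0.5 kg.
- green_box: green closed rigid box, 105 mm long, 56 wide, 36 high, flat top, a thin dark lid seam and a small brass catch at each end; third in the stack, on the blue box. Origin: centre of the underside; x along the length, y across, z up. Plain smooth sides: grip it across its width. 0.1 to 0.5 kg.
- red_tin: red closed round tin, 54 mm diameter, 32 high, flat top, thin steel line round it; top of the stack, on the green box. Origin: centre of the underside; z up. About 0.1 kg. In the stack all lie nearly along one another (within 5 degrees) and nearly centred (within 5 mm on the one below).
- yellow_shelf: fixed short white shelf board with a yellow liner, the place for the yellow box: 225 mm long, 90 wide; liner's top 12 mm above the table; a white cleat 8 mm thick at each end of its length rises 8 mm above the liner (209 mm clear between the cleats); long sides open. Origin: centre of the underside; x along the length, y across, z up.
- blue_shelf: fixed short white shelf board with a blue liner, the place for the blue box: 185 mm long, 86 wide; liner's top 12 mm above the table; a white cleat 8 mm thick at each end of its length rises 8 mm above the liner (169 mm clear between the cleats); long sides open. Origin: centre of the underside; x along the length, y across, z up.
- green_shelf: fixed short white shelf board with a green liner, the place for the green box: 145 mm long, 82 wide; liner's top 12 mm above the table; a white cleat 8 mm thick at each end of its length rises 8 mm above the liner (129 mm clear between the cleats); long sides open. Origin: centre of the underside; x along the length, y across, z up.
- red_shelf: fixed short white shelf board with a red liner, the place for the red tin: 94 mm long, 80 wide; liner's top 12 mm above the table; a white cleat 8 mm thick at each end of its length rises 8 mm above the liner (78 mm clear between the cleats); long sides open. Origin: centre of the underside; x along the length, y across, z up.
- screw_jar: clear glass jar of brass screws with a white lid, 52 mm diameter, 68 high, loose, standing among the shelf boards, near the middle. Not to be disturbed. Origin: centre of the underside; z up.
Mind the look-alikes: they are no part of the job. What is shaped like the red_tin but black, pink or turquoise is not meant.

How it is judged:
By the outcome, as a careful person would: the job done as asked, in the order asked, and still so for the second after the job is handed in, with the robot touching nothing.
It also fails if it takes over 122 s, if anything falls off the work surface, if the arm or the gripper's body presses on something with over 40 N, if the wrist force passes 120 N, or if a joint passes its speed limit or range.

### The arm

A 6-joint arm with a two-finger parallel gripper is mounted at the origin on the work surface. World frame = base frame: x ahead of the robot, y to its left, z up, the work surface at z = 0. Lengths are in m, angles in rad, forces in N, time in s.
With the tool pointing down it reaches from about 0.3 to 0.875 m from the base axis. Payload 6.4 kg.
Tool frame: the origin (TCP) lies at the very end of the fingers, on their centre line; the grasp point (between the pads) lies 19 mm behind it; z points along the fingers, y is the direction in which the jaws open and shut (so a half turn about z gives the same grasp; the last joint's range is limited). The gripper opens to 88 mm and grips with 3 to 60 N. Pads are 18 mm wide; open, the fingers measure 123 mm over their backs; the gripper's body (75 mm by 187 mm) begins 45 mm behind the grasp point.
Start: joints at [-1.477, 0.181, 1.607, -0, 1.354, -0.206], TCP at [0.17, -0.549, 0.239] pointing down, gripper open.
Joint ranges: [-2.99, 2.99], [-0.89, 2.07], [0.3, 2.58], [-1.14, 4.28], [0, 2.63], [-3.12, 3.12]. Speed limits (rad/s): [2.57, 2.57, 3.01, 3.14, 3.14, 3.14].

### API

Orientations are given as a 3x3 rotation matrix whose columns are the frame's x, y, z axes.
In Python, from station import manip gives the robot as it stands.
- The arm moves only by the tool drive_tool, never from a script. Its argument "commands" is text: rows parted by semicolons, each of 5 numbers parted by spaces: the opening, from -1 (shut) to 1 (fully open), then the shift along the world's x, y, z in units of 20 mm (1.0 is 20 mm), then the turn about the world's z in units of 5 degrees (1.0 is 5 degrees). In form: hand tx ty tz twist; .... A call has 1 to 10 rows; each row shifts and turns the pose as measured when the row begins; what a row does not reach is not made up. A row lasts 1/8 s, in which the tool goes at most 62.5 mm and 10.7 degrees, less where a joint would pass 70% of its speed; a pose out of reach is approached as far as the arm can. A call with a number of a shift or a turn outside -1 to 1 is refused whole. A call with a gripper value outside its range is refused whole. The fingers move at their own pace and stop on an object; "squeeze" is the grip in N (left out, the last holds). Time passes only in rows, so rows that do not move let the fingers close. It gives the time, the measured TCP pose, the force and the opening at its end, in the units of the state.
- manip.read_state(): the state, without advancing time (a new reading comes with each control period).
- manip.camera(name): name is "scene" or "top" or "wrist"; returns the picture (400x640x3 uint8, blue, green, red); there is no depth.
- manip.calibration(name): a dict with "fx", "fy", "cx", "cy" (pixels), "R" (3x3) and "t" (3): a world point X has camera coordinates R X + t. Camera axes: x right, y down, z forward; pixel columns grow to the right and rows downward; lengths in m; the calibration is good to about 2 mm. A picture is of the moment at which its call begins: read the wrist's pose just before it. calibration takes no time and is no camera call; for the wrist camera it gives the pose at the moment of the call.
- manip.job_done(): hands the job in, once; it reports no verdict.
The state is a dict: "time": time; "joint_pos": joint angles; "joint_vel": joint speeds; "joint_efforts": joint torques, N m; "eef_pos": TCP position; "tool_rot": TCP orientation; "contact_force": force on the tool from outside, world axes, zero at the start; "moment": the same for the moment, N m; "opening": opening from 0.0 (shut) to 1.0 (fully open).
Only numpy, scipy, OpenCV 4.12 (cv2) and the standard library are available. Lean on these libraries where they do the work, as an engineer would, in place of code of your own. Each camera call takes 0.05 s, during which the arm holds its last target. There are 200 camera calls.

## Working session

There is one attempt and no reset: what is moved stays moved. The work goes in short steps, Python scripts to look and compute and a tool call to move; the robot and the scene stay as the last step left them, time stands still between calls to the robot, and variables do not carry over. Pictures are saved under pics/ and viewed, about 12 in all and at most 16, crops included, and the job is handed in when it is done.

Besides the shell and the picture viewer there is one more tool, called after "Call:" as name(argument=value, ...), one argument or row to a line, values as JSON. drive_tool: Moves the arm, as the interface text tells. Shifts and turns lie within -1 to 1; 1 stands for 20 mm of shift or 5 degrees of turn. Its arguments: {"type":"object","properties":{"commands":{"type":"string"},"squeeze":{"type":"number"}},"required":["commands"]}

```bash
ls; mkdir -p pics; python3 - <<'E'
from station import manip
import cv2,numpy as np
s=manip.read_state();print(s['time'],s['eef_pos'],s['tool_rot'],s['opening'])
for n in("scene","top"):
    im=manip.camera(n);cv2.imwrite(f'pics/{n}0.png',im)
    c=manip.calibration(n);print(n,c['fx'],c['cx'],c['cy'],np.round(c['R'],3).tolist(),np.round(c['t'],3))
E
```

```text
pics
0.0 [ 0.16977092 -0.54880413  0.23783174] [[ 9.55418435e-01  2.95255127e-01 -1.57281913e-04]
 [ 2.95254943e-01 -9.55416911e-01  1.74502036e-03]
 [ 3.64956410e-04 -1.71366288e-03 -9.99998465e-01]] 0.9970725412642312
scene 419.05946868239437 314.88655438260656 202.98505509230344 [[-0.707, 0.707, 0.007], [0.586, 0.591, -0.555], [-0.397, -0.388, -0.832]] [ 0.337 -0.28   1.481]
top 393.69033909945415 321.57450148929274 196.90278930940255 [[-0.019, -1.0, 0.004], [-0.997, 0.019, -0.072], [0.072, -0.005, -0.997]] [0.064 0.513 1.072]
```

View pics/top0.png

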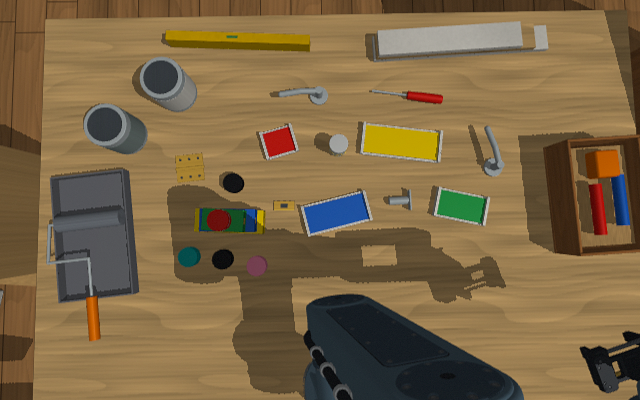

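View pics/scene0.png

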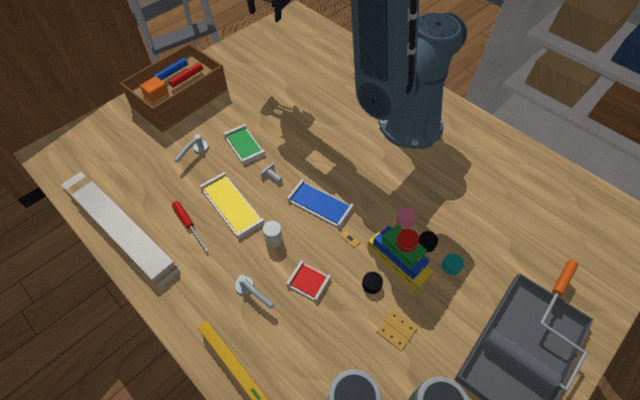

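```bash
cat > h.py <<'E'
import numpy as np,cv2
def cast(c,uv,z):
    uv=np.atleast_2d(np.asarray(uv,float))
    d=np.c_[(uv[:,0]-c['cx'])/c['fx'],(uv[:,1]-c['cy'])/c['fy'],np.ones(len(uv))]@c['R']
    o=-c['R'].T@c['t']
    return o+d*((z-o[2])/d[:,2])[:,None]
def blobs(im,col,amin):
    h=cv2.cvtColor(im,cv2.COLOR_BGR2HSV);H,S,V=h[...,0].astype(int),h[...,1],h[...,2]
    lo,hi={'red':(-6,6),'yellow':(24,32),'green':(50,75),'blue':(100,118)}[col]
    H=np.where(H>170,H-180,H)
    m=((H>=lo)&(H<=hi)&(S>140)&(V>40)).astype(np.uint8)
    return [k for k in cv2.findContours(m,cv2.RETR_EXTERNAL,cv2.CHAIN_APPROX_NONE)[0] if cv2.contourArea(k)>amin]
def rect(c,k,z):
    p=cast(c,k[:,0,:],z)[:,:2]
    (x,y),(w,h),a=cv2.minAreaRect((p*1000).astype(np.float32))
    if w<h:w,h,a=h,w,a+90
    return round(x),round(y),round(w),round(h),round((a+90)%180-90,1)  # mm, long-axis angle deg
E
python3 - <<'E'
from station import manip
from h import *
for n in('top','scene'):
    im=cv2.imread(f'pics/{n}0.png');c=manip.calibration(n);print(n,-c['R'].T@c['t'])
    for col,z in(('red',.148),('green',.116),('blue',.08),('yellow',.042)):
        for k in blobs(im,col,25 if n=='top' else 25):
            u=k[:,0].mean(0).round();print(col,u,cv2.contourArea(k),'liner',rect(c,k,.012),'stack',rect(c,k,z))
    for nm,uv,z in((('jar',(339,144),.068),('blk1',(233,183),.032),('blk2',(223,259),.032),('teal',(189,257),.032),('pink',(257,266),.032)) if n=='top' else (('jar',(272,229),.068),('blk1',(372,277),.032))):print(nm,cast(c,uv,z).round(3))
im=cv2.imread('pics/top0.png')[130:280,160:360];cv2.imwrite('pics/crop0.png',cv2.resize(im,None,fx=4,fy=4,interpolation=2))
E
```

```text
top [0.43618522 0.06052342 1.10615199]
red [219. 220.] 370.0 liner (456, 341, 64, 55, 88.9) stack (454, 307, 56, 48, 88.9)
red [598. 209.] 614.0 liner (468, -715, 143, 37, 2.8) stack (464, -618, 125, 33, 2.8)
red [279. 142.] 604.5 liner (674, 172, 77, 67, -74.6) stack (644, 158, 68, 59, -74.6)
red [424.  97.] 257.5 liner (794, -242, 103, 25, 82.5) stack (749, -205, 90, 22, 82.5)
green [236. 220.] 280.5 liner (454, 295, 58, 53, -1.1) stack (452, 272, 53, 48, -1.1)
green [206. 218.] 103.0 liner (460, 375, 59, 29, -8.5) stack (458, 345, 53, 26, -8.5)
green [461. 206.] 1023.5 liner (482, -334, 125, 68, 77.1) stack (478, -296, 113, 61, 77.1)
blue [250. 220.] 214.0 liner (455, 253, 61, 31, -0.4) stack (454, 241, 57, 29, -0.4)
blue [336. 213.] 1479.0 liner (471, 15, 168, 72, -77.0) stack (468, 18, 158, 68, -77.0)
blue [620. 200.] 571.5 liner (492, -779, 138, 37, 2.9) stack (488, -726, 129, 34, 2.9)
yellow [252. 227.] 153.5 liner (451, 265, 100, 64, 88.9) stack (450, 259, 97, 62, 88.9)
yellow [196. 219.] 75.0 liner (459, 403, 64, 12, -2.3) stack (458, 393, 62, 12, -2.3)
yellow [401. 142.] 18
[... 559 characters left out ...]
k (488, -597, 135, 40, 2.7)
green [403. 247.] 520.0 liner (406, 286, 118, 79, 86.8) stack (463, 307, 106, 71, 86.8)
green [244. 143.] 336.0 liner (482, -337, 116, 64, 77.2) stack (532, -255, 105, 57, 77.2)
blue [398. 254.] 475.5 liner (429, 291, 154, 78, 88.6) stack (465, 304, 145, 73, 88.6)
blue [320. 203.] 999.5 liner (472, 14, 164, 72, -76.4) stack (505, 45, 154, 67, -76.4)
blue [171.  69.] 214.0 liner (433, -824, 140, 42, 3.1) stack (469, -739, 131, 40, 3.1)
yellow [396. 262.] 492.5 liner (448, 303, 193, 81, 86.9) stack (463, 308, 187, 79, 86.9)
yellow [231. 204.] 1285.0 liner (666, -175, 200, 75, 82.1) stack (675, -156, 195, 73, 82.1)
jar [[0.656 0.01  0.068]]
blk1 [[0.553 0.292 0.032]]
```

View pics/crop0.png

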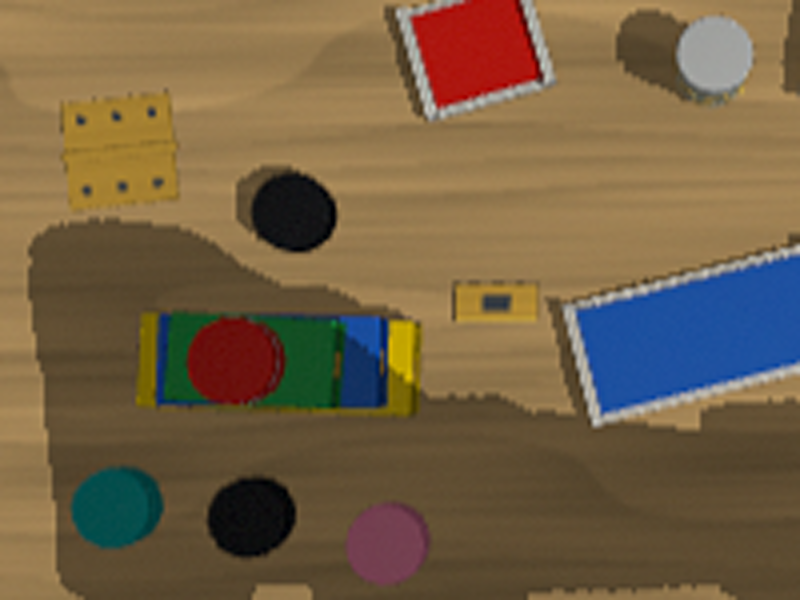

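Candidates for the tin (top view px): red on the stack (219,220); black (233,183) and (223,259), turquoise (189,257), pink (257,266) on the table. Only the red one on the green box fits; the crop confirms it. The shelf boards are at red (279,142), blue (336,213), green (461,206) and yellow (401,142), and both views agree within about 3 mm. I'm moving toward the stack now.

Call:
drive_tool(
  commands="1 1 1 0.2 1;1 1 1 0.2 1;1 1 1 0 1;1 1 1 0 1;1 1 1 0 1;1 1 1 0 1;1 1 1 0 1;1 1 1 0 1;1 1 1 0 1;1 1 1 0 1",
)

```text
time: 1.35
eef_pos: [0.3728, -0.3407, 0.2415]
tool_rot: [[0.365, 0.931, -0.007], [0.931, -0.365, 0.007], [0.004, -0.009, -1.0]]
contact_force: [-0.0, -0.8, 0.0]
opening: 1.001
```

Call:
drive_tool(
  commands="1 0.5 1 0 1;1 0.5 1 0 1;1 0.5 1 0 1;1 0.5 1 0 0;1 0 1 0 0;1 0 1 0 0;1 0 1 0 0;1 0 1 0 0;1 0 1 0 0;1 0 1 0 0",
)

```text
time: 2.6
eef_pos: [0.4125, -0.1293, 0.2391]
tool_rot: [[0.102, 0.995, -0.012], [0.995, -0.102, 0.008], [0.007, -0.013, -1.0]]
contact_force: [0.8, 0.4, 2.0]
opening: 0.998
```

Call:
drive_tool(
  commands="1 0 1 0 0;1 0 1 0 0;1 0 1 0 0;1 0 1 0 0;1 0 1 0 0;1 0 1 0 0;1 0 1 0 0;1 0 1 0 0;1 0 1 0 0;1 0 1 0 0",
)

```text
time: 3.85
eef_pos: [0.4089, 0.0836, 0.2401]
tool_rot: [[0.102, 0.995, -0.008], [0.995, -0.102, 0.007], [0.006, -0.009, -1.0]]
contact_force: [0.7, -0.1, -0.7]
opening: 1.0
```

Call:
drive_tool(
  commands="1 0.3 1 0.5 0;1 0.3 1 0.5 0;1 0.3 1 0.5 0;1 0.3 1 0.5 0;1 0.3 1 0.5 0;1 0.3 1 0.5 0;1 0.3 1 0.5 0;1 0.3 1 0.5 0;1 0 0.7 0 0;1 0 0 0 0",
)

```text
time: 5.1
eef_pos: [0.4513, 0.2692, 0.3226]
tool_rot: [[0.1, 0.995, -0.008], [0.995, -0.1, 0.007], [0.006, -0.009, -1.0]]
contact_force: [0.4, -0.9, 0.7]
opening: 0.999
```

```bash
python3 - <<'E'
from station import manip
from h import *
s=manip.read_state();c=manip.calibration('wrist');im=manip.camera('wrist');cv2.imwrite('pics/w1.png',im)
print(s['eef_pos'],-c['R'].T@c['t'])
for col,z in(('red',.148),('green',.116),('blue',.08),('yellow',.042)):
    for k in blobs(im,col,60):
        u=k[:,0].mean(0).round();print(col,u,cv2.contourArea(k),'stack',rect(c,k,z))
E
```

```text
[0.45130864 0.2691968  0.32260634] [0.45908842 0.33474345 0.46917662]
red [465. 212.] 1657.0 stack (609, 219, 51, 47, -74.5)
red [321. 146.] 1790.0 stack (452, 310, 52, 52, -31.5)
green [315. 181.] 337.0 stack (444, 271, 38, 30, -5.6)
green [312. 114.] 423.5 stack (446, 343, 33, 30, -2.9)
blue [354. 323.] 1277.5 stack (475, 30, 76, 61, -76.9)
blue [338. 272.] 369.0 stack (456, 124, 64, 24, -5.4)
blue [326. 195.] 306.0 stack (451, 239, 55, 13, -3.9)
blue [319.  96.] 381.0 stack (455, 367, 56, 13, -3.2)
yellow [318.  82.] 249.0 stack (452, 388, 52, 18, -5.8)
```

View pics/w1.png

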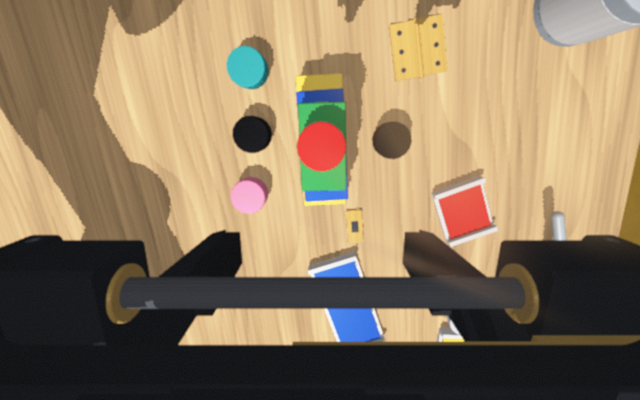

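Wrist view: the red tin is at (321,146) on the green box, centred at (453,309) mm, and the stack's long axis is about 87°. Going for the tin.

Call:
drive_tool(
  commands="1 0.1 1 -0.5 0.3;1 0 1 -1 0.2;1 0 0 -1 0;1 0 0 -1 0;1 0 0 -1 0;1 0 0 -1 0;1 0 0 -1 0;1 0 0 -1 0;1 0 0 -1 0;1 0 0 -0.2 0",
  squeeze=12,
)

```text
time: 6.4
eef_pos: [0.4487, 0.3118, 0.134]
tool_rot: [[0.052, 0.998, -0.018], [0.999, -0.052, 0.004], [0.003, -0.018, -1.0]]
contact_force: [-0.3, 0.4, -0.0]
opening: 1.003
```

Call:
drive_tool(
  commands="1 0.2 -0.1 -0.5 0;1 0 0 -0.1 0;-1 0 0 0 0;-1 0 0 0 0;-1 0 0 0 0;-1 0 0 0 0;-1 0 0 0 0;-1 0 0 0 0",
)

```text
time: 7.4
eef_pos: [0.454, 0.3103, 0.1229]
tool_rot: [[0.052, 0.999, -0.015], [0.999, -0.052, 0.005], [0.004, -0.015, -1.0]]
contact_force: [0.6, -0.1, -1.6]
opening: 0.61
```

Call:
drive_tool(
  commands="-1 0 0 0.7 0;-1 0 0 1 0;-1 0 0 1 0;-1 0.5 -0.3 1 0;-1 1 -0.63 0.3 0;-1 1 -0.63 0 0;-1 1 -0.63 0 0;-1 1 -0.63 0 0;-1 1 -0.63 0 0;-1 1 -0.63 0 0",
)

```text
time: 8.65
eef_pos: [0.5905, 0.2224, 0.2053]
tool_rot: [[0.052, 0.998, -0.018], [0.999, -0.052, 0.004], [0.003, -0.018, -1.0]]
contact_force: [-0.1, -0.1, -0.4]
opening: 0.613
```

Call:
drive_tool(
  commands="-1 1 -0.63 0 0;-1 1 -0.63 -0.3 0;-1 0.7 -0.5 -0.5 0;-1 0.3 -0.2 -0.5 0;-1 0 0 0 0",
)

```text
time: 9.28
eef_pos: [0.6547, 0.1767, 0.1726]
tool_rot: [[0.056, 0.998, -0.025], [0.998, -0.056, 0.004], [0.002, -0.026, -1.0]]
contact_force: [-1.0, -0.2, -1.6]
opening: 0.608
```

Call:
drive_tool(
  commands="-1 0.5 -0.1 -1 0;-1 0.3 -0.1 -1 0;-1 0.1 0 -1 0;-1 0 0 -1 0;-1 0 0 -1 0;-1 0 0 -1 0;-1 0 0 -0.3 0;-1 0 0 0 0",
)

```text
time: 10.28
eef_pos: [0.6707, 0.175, 0.0394]
tool_rot: [[0.053, 0.998, -0.027], [0.999, -0.053, 0.004], [0.003, -0.027, -1.0]]
contact_force: [-0.4, -1.3, -1.0]
opening: 0.608
```

Call:
drive_tool(
  commands="-1 0.2 -0.15 -0.5 0;-1 0 0 -0.3 0;-1 0 0 -0.15 0;-1 0 0 0 0",
)

```text
time: 10.78
eef_pos: [0.6766, 0.1718, 0.0212]
tool_rot: [[0.053, 0.998, -0.024], [0.999, -0.053, 0.004], [0.003, -0.024, -1.0]]
contact_force: [0.5, -0.3, -1.3]
opening: 0.611
```

Call:
drive_tool(
  commands="-1 -0.1 0 -0.15 0;-1 0 0 -0.1 0;1 0 0 0 0;1 0 0 0 0;1 0 0 0.3 0;1 0 0 1 0;1 0 0 1 0;1 0 0 1 0;1 -0.3 0.2 1 0;1 -0.5 0.3 1 0",
)

```text
time: 12.02
eef_pos: [0.6596, 0.182, 0.1334]
tool_rot: [[0.054, 0.998, -0.019], [0.999, -0.054, 0.005], [0.004, -0.019, -1.0]]
contact_force: [0.4, -0.0, 0.0]
opening: 0.995
```

Call:
drive_tool(
  commands="1 -1 0.6 1 0.2;1 -1 0.6 1 0.3;1 -1 0.6 1 0;1 -1 0.6 0.5 0;1 -1 0.6 0 0;1 -1 0.6 0 0;1 -1 0.6 0 0;1 -1 0.6 0 0;1 -0.3 0.2 0 0;1 0 0 0 0",
)

```text
time: 13.28
eef_pos: [0.4852, 0.2883, 0.2168]
tool_rot: [[0.007, 1.0, -0.008], [1.0, -0.007, 0.007], [0.006, -0.008, -1.0]]
contact_force: [-0.1, 1.1, 0.1]
opening: 0.998
```

```bash
cat > look.py <<'E'
import sys
from station import manip
from h import *
tag=sys.argv[1]
s=manip.read_state();c=manip.calibration('wrist');im=manip.camera('wrist')
t=manip.camera('top');ct=manip.calibration('top')
cv2.imwrite(f'pics/w{tag}.png',im);cv2.imwrite(f'pics/t{tag}.png',t)
R=s['tool_rot'];print(s['time'],s['eef_pos'].round(4),'yaw',np.degrees(np.arctan2(R[1][0],R[0][0])).round(1))
zs={a.split('=')[0]:float(a.split('=')[1]) for a in sys.argv[2:]}
for nm,i,cc in(('w',im,c),('t',t,ct)):
    for col,z in zs.items():
        for k in blobs(i,col,60):
            u=k[:,0].mean(0).round();print(nm,col,u,cv2.contourArea(k),rect(cc,k,z))
E
python3 look.py 2 red=.044 green=.116 blue=.08 yellow=.042
```

```text
13.275 [0.4852 0.2883 0.2168] yaw 89.6
w red [477. 255.] 918.5 (671, 205, 72, 38, -39.3)
w green [288. 167.] 4706.5 (455, 317, 80, 54, 86.0)
w blue [304. 330.] 1146.5 (462, 124, 59, 36, 11.9)
w blue [307. 218.] 349.5 (453, 275, 85, 57, 87.7)
w blue [292. 109.] 1002.5 (456, 366, 58, 17, -2.0)
w yellow [298.  90.] 965.5 (456, 389, 61, 20, -1.7)
t red [598. 209.] 615.0 (467, -692, 139, 36, 2.8)
t red [279. 141.] 611.0 (669, 170, 75, 70, -74.1)
t red [424.  97.] 258.5 (783, -233, 99, 24, 81.7)
t green [234. 220.] 429.5 (454, 277, 58, 55, 88.9)
t green [461. 206.] 1024.5 (478, -296, 113, 61, 77.2)
t blue [250. 220.] 214.5 (454, 242, 57, 31, -0.4)
t blue [336. 213.] 1479.0 (468, 18, 158, 68, -77.0)
t blue [620. 200.] 571.5 (488, -726, 129, 34, 2.9)
t yellow [252. 226.] 153.0 (450, 258, 94, 62, 88.9)
t yellow [401. 142.] 1900.5 (660, -166, 203, 75, 82.3)
```

View pics/w2.png

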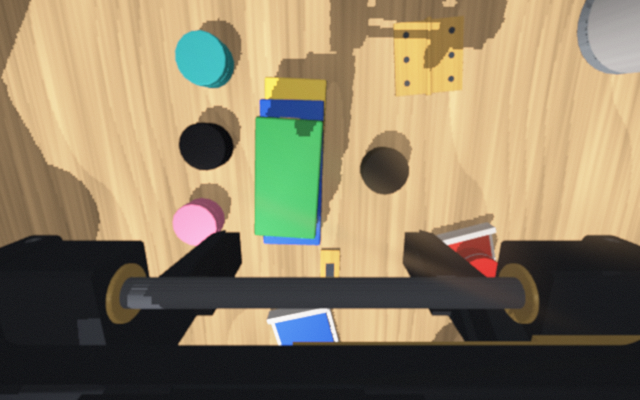

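Wrist view: green top face corners are near (257,117), (323,121), (319,238) and (254,236), all in sight. The tin sits on the red liner at (480,265).

```bash
cat > cor.py <<'E'
import sys
from station import manip
from h import *
# usage: cor.py z u v u v u v u v   (top-face corners in the latest wrist view; arm unmoved)
z=float(sys.argv[1]);uv=np.array(sys.argv[2:],float).reshape(-1,2)
p=cast(manip.calibration('wrist'),uv,z)[:,:2]*1000
(x,y),(w,h),a=cv2.minAreaRect(p.astype(np.float32));print(p.round().tolist(),'mean',p.mean(0).round(1),'size',w,h,'ang',a)
E
python3 cor.py .116 257 117 323 121 319 238 254 236
```

```text
[[432.0, 359.0], [486.0, 355.0], [482.0, 252.0], [423.0, 255.0]] mean [455.7 305.1] size 104.39954376220703 59.12395477294922 ang 87.59951782226562
```

Call:
drive_tool(
  commands="1 -1 0.5 0 -0.6;1 -0.5 0.35 -0.5 0;1 0 0 -1 0;1 0 0 -1 0;1 0 0 -1 0;1 0 0 -1 0;1 0 0 -0.7 0;1 0 0 -0.1 0;1 0 0 0 0",
)

```text
time: 14.5
eef_pos: [0.4585, 0.3028, 0.1037]
tool_rot: [[0.059, 0.998, -0.008], [0.998, -0.059, 0.005], [0.005, -0.008, -1.0]]
contact_force: [0.1, 0.1, -0.1]
opening: 1.004
```

Call:
drive_tool(
  commands="1 -0.15 0.1 -0.7 0;1 0 0 -0.1 0;-1 0 0 0 0;-1 0 0 0 0;-1 0 0 0 0;-1 0 0 0 0;-1 0 0 0 0",
  squeeze=25,
)

```text
time: 15.38
eef_pos: [0.4564, 0.3055, 0.0884]
tool_rot: [[0.059, 0.998, -0.005], [0.998, -0.059, 0.006], [0.006, -0.005, -1.0]]
contact_force: [0.2, -0.1, -0.6]
opening: 0.638
```

Call:
drive_tool(
  commands="-1 0 0 0.6 0;-1 0 0 1 0;-1 0 0 1 0;-1 0 -0.5 1 0;-1 0 -1 0.3 0;-1 0.1 -1 0 0;-1 0.1 -1 0 0;-1 0.1 -1 0 0;-1 0.1 -1 0 0;-1 0.1 -1 0 0",
)

```text
time: 16.62
eef_pos: [0.4649, 0.1681, 0.1711]
tool_rot: [[0.058, 0.998, -0.004], [0.998, -0.058, 0.006], [0.005, -0.005, -1.0]]
contact_force: [0.2, 0.0, -1.6]
opening: 0.635
```

Call:
drive_tool(
  commands="-1 0 -1 0 0;-1 0 -1 0 0;-1 0 -1 0 0;-1 0.1 -1 0 -0.5;-1 0.1 -1 0 -0.5;-1 0.1 -1 0 -0.5;-1 0.1 -1 0 -0.4;-1 0.1 -1 0 0;-1 0 -1 0 0;-1 0 -1 0 0",
)

```text
time: 17.88
eef_pos: [0.4682, -0.0462, 0.1686]
tool_rot: [[0.232, 0.973, -0.009], [0.973, -0.232, 0.006], [0.003, -0.01, -1.0]]
contact_force: [0.0, -0.2, -1.1]
opening: 0.633
```

Call:
drive_tool(
  commands="-1 0 -1 0 0;-1 0 -1 0 0;-1 0 -1 0 0;-1 0 -1 0 0;-1 0 -1 0 0;-1 0 -1 0 0;-1 0 -1 0 0;-1 0 -1 0 0;-1 0 -1 0 0;-1 0 -0.5 0 0",
)

```text
time: 19.12
eef_pos: [0.4609, -0.2484, 0.1667]
tool_rot: [[0.238, 0.971, -0.014], [0.971, -0.238, 0.007], [0.003, -0.015, -1.0]]
contact_force: [0.3, 0.1, -2.1]
opening: 0.632
```

Call:
drive_tool(
  commands="-1 0.3 -1 -0.3 0.15;-1 0.3 -1 -0.5 0;-1 0.3 -1 -0.7 0;-1 0.2 -0.9 -0.8 0;-1 0 -0.3 -0.8 0;-1 0 0 -0.8 0;-1 0 0 -0.8 0;-1 0 0 -0.4 0;-1 0 0 0 0",
)

```text
time: 20.25
eef_pos: [0.4832, -0.334, 0.0593]
tool_rot: [[0.223, 0.975, -0.015], [0.975, -0.223, 0.009], [0.006, -0.017, -1.0]]
contact_force: [-0.7, -0.4, -0.2]
opening: 0.632
```

Call:
drive_tool(
  commands="-1 0 0 -1 0;-1 0 0 -0.5 0;-1 0 0 -0.2 0;-1 0 0 -0.1 0;-1 0 0 0 0",
)

```text
time: 20.88
eef_pos: [0.4839, -0.3343, 0.0218]
tool_rot: [[0.222, 0.975, -0.014], [0.975, -0.222, 0.008], [0.005, -0.015, -1.0]]
contact_force: [0.0, 0.4, -1.3]
opening: 0.631
```

Call:
drive_tool(
  commands="-1 -0.08 0 -0.1 0;-1 0 0 -0.05 0;0.8 0 0 0 0;1 0 0 0 0;1 0 0 0.4 0;1 0 0 1 0;1 0 0 1 0;1 0 0 1 0;1 0 0.5 1 0.5;1 0 1 1 0.5",
)

```text
time: 22.12
eef_pos: [0.4837, -0.3065, 0.1382]
tool_rot: [[0.136, 0.991, -0.009], [0.991, -0.136, 0.002], [0.001, -0.009, -1.0]]
contact_force: [0.8, -1.0, 1.1]
opening: 0.999
```

Call:
drive_tool(
  commands="1 0 1 1 0.5;1 0 1 1 0.5;1 0 1 0.5 0;1 0 1 0 0;1 0 1 0 0;1 0 1 0 0;1 0 1 0 0;1 0 1 0 0;1 0 1 0 0;1 0 1 0 0",
)

```text
time: 23.38
eef_pos: [0.4836, -0.0956, 0.1944]
tool_rot: [[0.049, 0.999, -0.005], [0.999, -0.049, -0.002], [-0.002, -0.005, -1.0]]
contact_force: [-0.2, -0.3, 1.0]
opening: 0.999
```

Call:
drive_tool(
  commands="1 0 1 0 0;1 0 1 0 0;1 0 1 0 0;1 0 1 0 0;1 0 1 0 0;1 0 1 0 0;1 0 1 0 0;1 0 1 0 0;1 0 1 0 0;1 0 1 0 0",
)

```text
time: 24.62
eef_pos: [0.48, 0.1188, 0.1923]
tool_rot: [[0.048, 0.999, -0.009], [0.999, -0.048, -0.001], [-0.002, -0.009, -1.0]]
contact_force: [-1.1, 1.0, 0.2]
opening: 0.996
```

Call:
drive_tool(
  commands="1 0 1 0 0;1 0 1 0 0;1 0 1 0 0;1 0 1 0 0;1 0 0.5 0 0;1 0 0 0 0",
)

```text
time: 25.38
eef_pos: [0.4765, 0.2163, 0.1909]
tool_rot: [[0.045, 0.999, -0.012], [0.999, -0.045, -0.002], [-0.003, -0.012, -1.0]]
contact_force: [0.5, -0.3, 0.7]
opening: 0.999
```

```bash
python3 look.py 3 green=.048 blue=.08 yellow=.042
```

```text
25.375 [0.4765 0.2163 0.1909] yaw 87.4
w blue [323. 324.] 1796.5 (470, 79, 69, 40, -2.1)
w blue [292.  88.] 12464.0 (454, 303, 142, 58, 88.3)
t green [462. 206.] 1050.5 (481, -322, 124, 66, 77.1)
t blue [217. 228.] 106.0 (434, 329, 75, 16, 88.9)
t blue [336. 213.] 1479.0 (468, 18, 158, 68, -77.0)
t blue [620. 200.] 571.5 (488, -726, 129, 34, 2.9)
t yellow [401. 142.] 1897.5 (660, -166, 203, 75, 82.3)
```

View pics/w3.png

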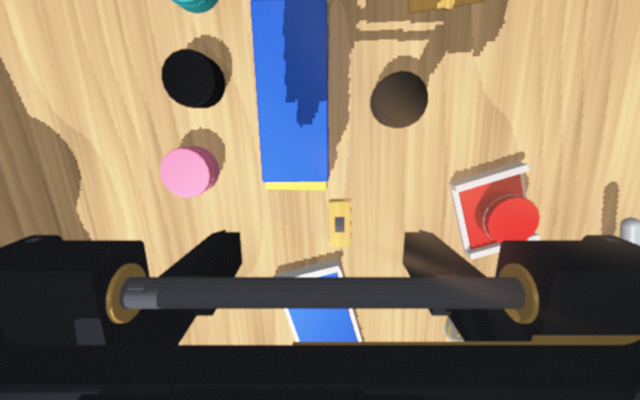

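Wrist view: the blue box top is full length, with its near end at row 183; centre (455,304) mm, yaw about 88°. The tin is at (513,218) on the red liner, and its offset looks like parallax; I'll check that numerically later.

Call:
drive_tool(
  commands="1 -0.5 1 0 0;1 -0.4 1 0 0;1 -0.2 1 -0.3 0;1 0 1 -0.7 0;1 0 0.3 -1 0;1 0 0 -1 0;1 0 0 -1 0;1 0 0 -0.7 0;1 0 0 -0.1 0;1 0 0 0 0",
)

```text
time: 26.72
eef_pos: [0.4571, 0.2978, 0.0936]
tool_rot: [[0.056, 0.998, -0.008], [0.998, -0.056, -0.003], [-0.003, -0.008, -1.0]]
contact_force: [-0.2, -0.1, -0.2]
opening: 1.0
```

Call:
drive_tool(
  commands="1 -0.1 0.3 -1 0.2;1 0 0 -0.8 0;1 0 0 -0.2 0;1 0 0 0 0;-1 0 0 0 0;-1 0 0 0 0;-1 0 0 0 0;-1 0 0 0 0;-1 0 0 0 0",
  squeeze=30,
)

```text
time: 27.85
eef_pos: [0.4581, 0.3044, 0.0565]
tool_rot: [[0.04, 0.999, -0.002], [0.999, -0.04, -0.001], [-0.001, -0.002, -1.0]]
contact_force: [-0.4, 0.2, -1.8]
opening: 0.676
```

Call:
drive_tool(
  commands="-1 0 0 0.6 0;-1 0 0 1 0;-1 0 0 1 0;-1 0 -0.3 0.8 0;-1 0 -1 0 0;-1 0.1 -1 0 0;-1 0.1 -1 0 0.5;-1 0.1 -1 0 0.5;-1 0.1 -1 0 0.5;-1 0.1 -1 0 0.5",
)

```text
time: 29.1
eef_pos: [0.4638, 0.1679, 0.1244]
tool_rot: [[-0.14, 0.99, -0.008], [0.99, 0.14, -0.006], [-0.004, -0.009, -1.0]]
contact_force: [0.2, -0.1, -3.5]
opening: 0.678
```

Call:
drive_tool(
  commands="-1 0.1 -1 0 0.5;-1 0.1 -1 0 0.5;-1 0.1 -1 0 0;-1 0 -1 0 0;-1 0 -1 0 0;-1 0 -1 0 0;-1 0 -0.5 -0.3 0;-1 0 0 0 0",
)

```text
time: 30.1
eef_pos: [0.4616, 0.0244, 0.1122]
tool_rot: [[-0.222, 0.975, -0.019], [0.975, 0.222, -0.008], [-0.003, -0.02, -1.0]]
contact_force: [0.5, 0.4, -2.6]
opening: 0.678
```

Call:
drive_tool(
  commands="-1 0.4 -0.4 -0.7 0;-1 0.1 -0.1 -1 0;-1 0 0 -1 0;-1 0 0 -0.9 0;-1 0 0 -0.3 0;-1 0 0 0 0",
)

```text
time: 30.85
eef_pos: [0.4708, 0.0166, 0.0314]
tool_rot: [[-0.224, 0.974, -0.02], [0.975, 0.224, -0.006], [-0.002, -0.021, -1.0]]
contact_force: [0.4, -0.6, -2.9]
opening: 0.678
```

Call:
drive_tool(
  commands="-1 0 -0.1 -0.15 0;-1 0 0 -0.1 0;-1 0 0 0 0",
)

```text
time: 31.22
eef_pos: [0.4721, 0.0144, 0.0277]
tool_rot: [[-0.224, 0.974, -0.017], [0.974, 0.224, -0.007], [-0.003, -0.018, -1.0]]
contact_force: [-0.2, 0.0, -3.0]
opening: 0.678
```

Lower the last bit, release, rise, and go back for a look at the yellow box.

Call:
drive_tool(
  commands="-1 0 0 -0.1 0;0.8 0 0 0 0;1 0 0 0 0;1 0 0 0 0;1 0 0 0.5 0;1 0 0 1 0;1 0 0 1 0;1 0 0 1 0;1 0 0 1 -0.5;1 0 0.5 1 -0.5",
)

```text
time: 32.48
eef_pos: [0.473, 0.0239, 0.1429]
tool_rot: [[-0.135, 0.991, -0.016], [0.991, 0.135, -0.006], [-0.004, -0.016, -1.0]]
contact_force: [0.5, 0.0, -0.7]
opening: 1.005
```

Call:
drive_tool(
  commands="1 0 1 1 -0.5;1 0 1 1 -0.5;1 0 1 1 -0.5;1 0 1 0.5 -0.5;1 0 1 0 0;1 0 1 0 0;1 0 1 0 0;1 0 0.5 0 0;1 0 0 0 0",
)

```text
time: 33.6
eef_pos: [0.4739, 0.1788, 0.2238]
tool_rot: [[0.045, 0.999, -0.006], [0.999, -0.045, -0.004], [-0.004, -0.006, -1.0]]
contact_force: [-0.6, -0.1, -0.2]
opening: 1.001
```

```bash
python3 look.py 4 red=.044 green=.048 blue=.05 yellow=.042
```

```text
33.6 [0.4739 0.1788 0.2238] yaw 87.4
w red [486. 174.] 3479.5 (661, 178, 74, 71, 15.6)
w blue [334. 324.] 1623.5 (479, -9, 76, 50, -2.2)
w blue [316. 260.] 1916.0 (460, 81, 64, 57, 12.7)
w yellow [294.  75.] 7835.0 (450, 288, 145, 63, 87.2)
t red [598. 209.] 616.0 (467, -692, 139, 36, 3.1)
t red [279. 142.] 612.5 (669, 170, 75, 70, -74.6)
t red [424.  97.] 256.5 (784, -234, 99, 25, 80.0)
t green [462. 206.] 1049.5 (481, -322, 125, 66, 77.1)
t blue [336. 213.] 1466.5 (469, 16, 162, 70, -76.9)
t blue [620. 200.] 571.5 (490, -749, 133, 35, 2.9)
t yellow [233. 230.] 85.5 (429, 297, 75, 13, 88.9)
t yellow [401. 142.] 1898.5 (660, -166, 203, 75, 82.4)
```

View pics/w4.png

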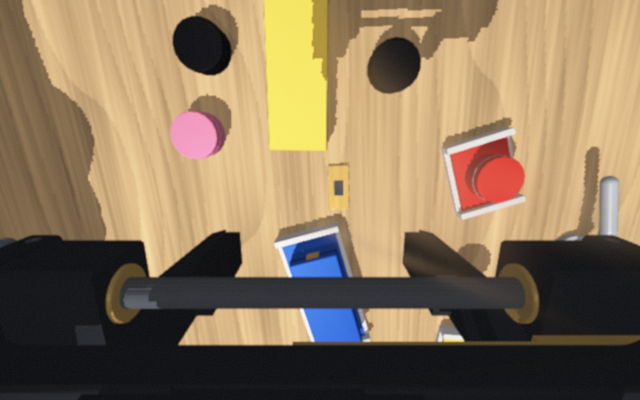

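View pics/t4.png

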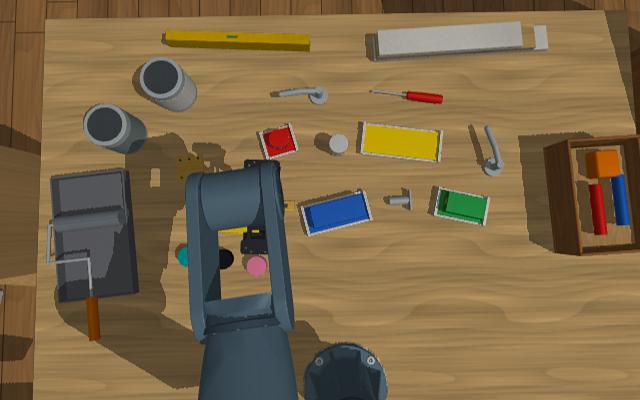

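```bash
python3 - <<'E'
from station import manip
from h import *
c=manip.calibration('wrist')
print('tin',cast(c,(498,178),.044),'tin upto edge');print('yellow end',cast(c,[(270,150),(326,151),(265,0),(327,0)],.042).round(4))
print('red board corners',cast(c,[(445,152),(514,130),(525,198),(463,216)],.015).round(4))
im=cv2.imread('pics/t4.png')[110:240,250:510];cv2.imwrite('pics/c4.png',cv2.resize(im,None,fx=3,fy=3,interpolation=2))
E
```

```text
tin [[0.67139715 0.17258613 0.044     ]] tin upto edge
yellow end [[0.4163 0.2153 0.042 ]
 [0.4786 0.2114 0.042 ]
 [0.4249 0.3611 0.042 ]
 [0.4857 0.3582 0.042 ]]
red board corners [[0.6216 0.2009 0.015 ]
 [0.7009 0.2231 0.015 ]
 [0.7251 0.139  0.015 ]
 [0.6497 0.1185 0.015 ]]
```

View pics/c4.png

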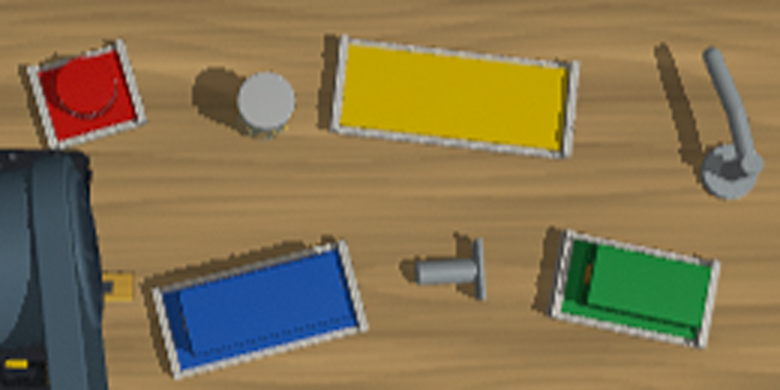

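The crop shows blue and green seated between their cleats with parallax as expected, and the jar unmoved at (338,144). The tin is within 4 mm of the board centre. The yellow near-end corners at (270,150) and (326,151) give its centre as (453,306) mm, yaw 87°.

Call:
drive_tool(
  commands="0.9 -0.3 1 0 0;0.9 -0.3 1 -0.2 0;0.9 -0.2 1 -0.5 0;0.9 -0.1 1 -1 0;0.9 0 1 -1 0;0.9 0 0.9 -1 0;0.9 0 0.2 -1 0;0.9 0 0 -1 0;0.9 0 0 -0.8 0;0.9 0 0 0 0",
)

```text
time: 34.95
eef_pos: [0.4581, 0.2963, 0.0903]
tool_rot: [[0.056, 0.998, -0.005], [0.998, -0.056, -0.006], [-0.006, -0.004, -1.0]]
contact_force: [-0.3, -0.3, -0.5]
opening: 0.948
```

Call:
drive_tool(
  commands="0.9 -0.2 0.45 -0.7 0;0.9 0 0 -1 0;0.9 0 0 -1 0;0.9 0 0 -0.6 0;0.9 0 0 -0.15 0;0.9 0 0 0 0",
)

```text
time: 35.7
eef_pos: [0.4556, 0.3078, 0.0208]
tool_rot: [[0.057, 0.998, 0.001], [0.998, -0.057, -0.003], [-0.003, 0.001, -1.0]]
contact_force: [-0.1, 0.6, 0.4]
opening: 0.951
```

Call:
drive_tool(
  commands="0.9 -0.1 -0.1 -0.4 0;0.9 0 0 -0.1 0;-1 0 0 0 0;-1 0 0 0 0;-1 0 0 0 0;-1 0 0 0 0;-1 0 0 0 0",
  squeeze=35,
)

```text
time: 36.58
eef_pos: [0.4541, 0.306, 0.0116]
tool_rot: [[0.057, 0.998, 0.002], [0.998, -0.057, -0.002], [-0.002, 0.002, -1.0]]
contact_force: [-0.0, 0.4, -1.4]
opening: 0.722
```

Call:
drive_tool(
  commands="-1 0 0 0.5 0;-1 0 0 1 0;-1 0 0 1 0;-1 0 0 1 0;-1 0 0 1 0;-1 0 -0.3 1 0;-1 0 -1 1 0;-1 0 -1 0.5 0;-1 0 -1 0 0;-1 0 -1 0 0",
)

```text
time: 37.83
eef_pos: [0.4521, 0.2178, 0.1594]
tool_rot: [[0.054, 0.999, 0.003], [0.999, -0.054, -0.003], [-0.003, 0.003, -1.0]]
contact_force: [0.0, -0.4, -3.3]
opening: 0.724
```

Call:
drive_tool(
  commands="-1 0 -1 0 0;-1 0 -1 0 0;-1 0.2 -1 0 0;-1 0.3 -1 0 0;-1 0.5 -1 0 0;-1 0.5 -1 0 -0.3;-1 0.5 -1 0 -0.3;-1 0.5 -1 0 -0.3;-1 0.5 -1 0 0;-1 0.5 -1 0 0",
)

```text
time: 39.08
eef_pos: [0.5214, 0.0107, 0.1635]
tool_rot: [[0.134, 0.991, 0.005], [0.991, -0.134, -0.004], [-0.004, 0.006, -1.0]]
contact_force: [0.6, -0.3, -2.1]
opening: 0.725
```

Call:
drive_tool(
  commands="-1 0.7 -1 0 0;-1 0.7 -1 0 0;-1 0.7 -1 0 0;-1 0.7 -1 0 0;-1 0.7 -1 0 0;-1 0.7 -1 0 0;-1 0.7 -1 0 0;-1 0.5 -0.4 0 0;-1 0 0 0 0",
)

```text
time: 40.2
eef_pos: [0.636, -0.1487, 0.1626]
tool_rot: [[0.136, 0.991, 0.005], [0.991, -0.136, -0.004], [-0.003, 0.005, -1.0]]
contact_force: [-0.3, -0.2, -3.1]
opening: 0.721
```

Call:
drive_tool(
  commands="-1 0.7 -0.7 0 0;-1 0.6 -0.5 -0.3 0;-1 0.2 -0.1 -0.8 0;-1 0 0 -1 0;-1 0 0 -1 0;-1 0 0 -1 0;-1 0 0 -1 0;-1 0 0 -0.5 0;-1 0 0 0 0",
)

```text
time: 41.32
eef_pos: [0.6628, -0.1702, 0.0387]
tool_rot: [[0.133, 0.991, -0.004], [0.991, -0.133, 0.001], [0.001, -0.004, -1.0]]
contact_force: [0.1, 0.1, -3.0]
opening: 0.725
```

Call:
drive_tool(
  commands="-1 0.15 -0.15 -0.4 0;-1 0 0 -0.2 0;-1 0 0 -0.05 0;-1 0 0 0 0",
)

```text
time: 41.82
eef_pos: [0.6678, -0.1744, 0.0273]
tool_rot: [[0.133, 0.991, 0.0], [0.991, -0.133, -0.001], [-0.001, 0.0, -1.0]]
contact_force: [-0.2, 0.6, -3.0]
opening: 0.721
```

Call:
drive_tool(
  commands="-1 -0.08 0 -0.15 0;-1 0 0 -0.07 0;-1 0 0 0 0",
)

```text
time: 42.2
eef_pos: [0.6664, -0.1745, 0.0237]
tool_rot: [[0.133, 0.991, 0.001], [0.991, -0.133, -0.001], [-0.001, 0.001, -1.0]]
contact_force: [-0.3, 0.3, -3.0]
opening: 0.723
```

Call:
drive_tool(
  commands="-1 0 0 -0.06 0;-1 0 0 0 0;0.8 0 0 0 0;1 0 0 0 0;1 0 0 0.4 0;1 0 0 1 0;1 0 0 1 0;1 0 0 1 0;1 0 0 1 0;1 0 -0.5 1 0",
)

```text
time: 43.45
eef_pos: [0.6682, -0.1846, 0.1413]
tool_rot: [[0.132, 0.991, 0.006], [0.991, -0.132, -0.003], [-0.002, 0.006, -1.0]]
contact_force: [0.6, -0.2, -1.4]
opening: 0.999
```

Call:
drive_tool(
  commands="1 -0.5 -1 1 0;1 -0.5 -1 1 0;1 -0.5 -1 1 0;1 -0.5 -1 1 0;1 -0.5 -1 1 0;1 -0.5 -1 1 0;1 -0.5 -1 1 0;1 -0.5 -1 1 0;1 -0.3 -0.5 0 0;1 0 0 0 0",
)

```text
time: 44.7
eef_pos: [0.5739, -0.3695, 0.3155]
tool_rot: [[0.137, 0.991, 0.009], [0.991, -0.137, -0.006], [-0.005, 0.009, -1.0]]
contact_force: [-0.0, -0.3, 0.6]
opening: 1.002
```

```bash
python3 look.py 5 red=.044 green=.048 blue=.05 yellow=.054; python3 - <<'E'
from station import manip
from h import *
s=manip.camera('scene');t=cv2.imread('pics/t5.png')
a=cv2.resize(t[110:240,250:510],(780,390),interpolation=2);cv2.imwrite('pics/c5.png',a)
b=cv2.resize(s[110:310,160:420],(780,600),interpolation=2);cv2.imwrite('pics/s5.png',b)
E
```

```text
44.7 [ 0.5739 -0.3695  0.3155] yaw 82.1
w red [462.  51.] 1386.0 (778, -244, 95, 25, 81.5)
w green [257. 146.] 3476.5 (489, -330, 115, 61, 77.3)
w yellow [350.  64.] 397.0 (651, -226, 96, 67, 82.2)
w yellow [371.  38.] 3790.0 (660, -219, 94, 63, 82.8)
t red [279. 141.] 611.0 (668, 169, 75, 68, -74.3)
t red [424.  97.] 261.5 (783, -233, 99, 25, 81.7)
t green [462. 206.] 1049.5 (481, -322, 124, 66, 77.1)
t blue [336. 213.] 1466.5 (469, 16, 162, 70, -76.9)
t blue [617. 181.] 119.0 (536, -748, 39, 35, 7.1)
t yellow [401. 141.] 2064.0 (660, -164, 202, 81, 82.5)
```

View pics/c5.png

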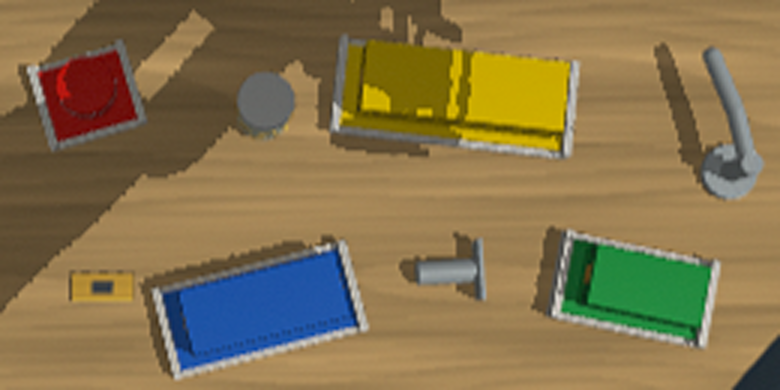

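View pics/w5.png

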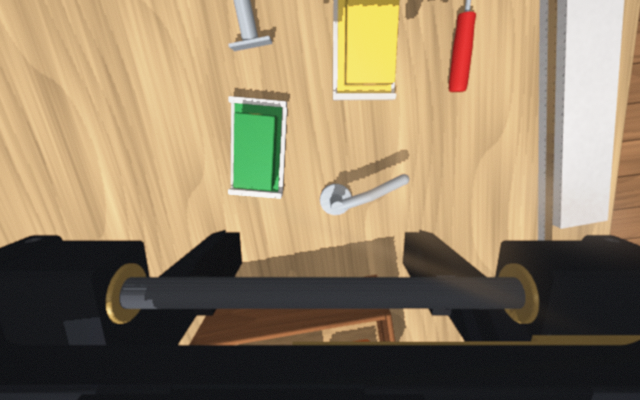

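View pics/s5.png

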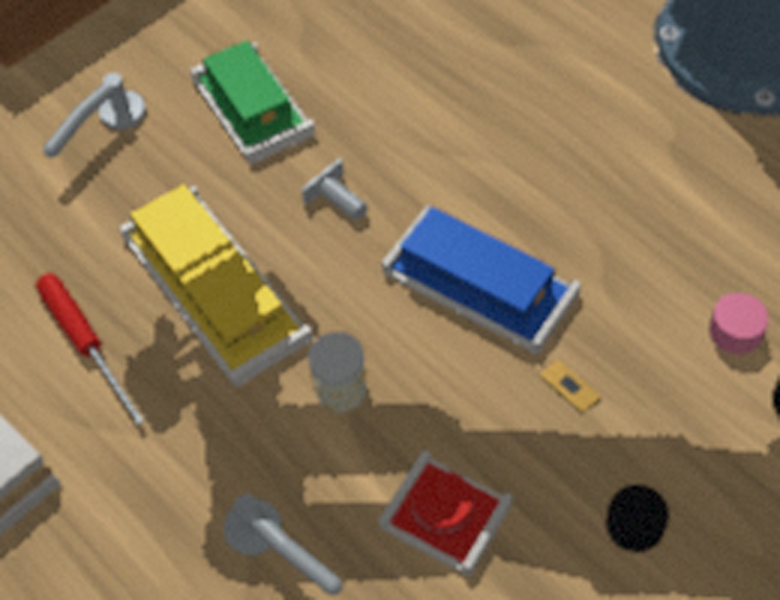

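```bash
python3 - <<'E'
from station import manip
from h import *
c=manip.calibration('top')
for n,q,z,L,a in(('green',[(593,243),(588,307)],.048,105,77.1),('yellow',[(365,42),(360,113)],.054,185,82.2),('blue',[(183,292),(193,352)],.05,145,103)):
    p=cast(c,np.array(q)/3+[250,110],z)[:,:2]*1000;d=np.array([np.cos(np.radians(a)),np.sin(np.radians(a))])
    print(n,p.round(),'w',np.linalg.norm(p[0]-p[1]).round(),'centre',(p.mean(0)-L/2*d).round())
w=cv2.imread('pics/w5.png');cw=manip.calibration('wrist')
print('green wrist top',cast(cw,[(236,112),(275,114),(272,192),(232,190)],.048).mean(0).round(4))
j=cv2.imread('pics/t0.png') if 0 else cv2.imread('pics/top0.png');t=cv2.imread('pics/t5.png')
for i in(j,t):
    g=cv2.cvtColor(i,cv2.COLOR_BGR2HSV)[125:165,320:357]
    m=((g[...,1]<40)).astype(np.uint8);M=cv2.moments(m,True);print('jar',M['m10']/M['m00']+320,M['m01']/M['m00']+125,M['m00'])
E
```

```text
green [[ 522. -286.]
 [ 465. -279.]] w 58.0 centre [ 482. -334.]
yellow [[708. -85.]
 [643. -79.]] w 65.0 centre [ 663. -174.]
blue [[485.  84.]
 [431.  76.]] w 54.0 centre [474.   9.]
green wrist top [ 0.4844 -0.3344  0.048 ]
jar 338.09570957095707 143.59405940594058 303.0
jar 337.99666666666667 143.64333333333335 300.0
```

```bash
python3 -c "
from station import manip
print(manip.job_done())"
```

```text
the job is handed in; nothing more can be done
None
```

The stack is apart: the red tin, then the green, blue and yellow boxes, were each lifted off, set on the liner of their own colour and let go. The job was handed in at about 45 s, with the gripper open and clear of everything.

- **Placement:** in the last pictures everything sits upright between its cleats and lengthwise along its board. Measured centres against board centres: green about 1–3 mm off, yellow about 3 mm and tin about 4 mm.
- **Blue box:** it measured about 6 mm off, from one coarse end-edge reading in the top view. That disagrees with the gripper's position at release, which was about 1 mm off, so treat the 6 mm as a rough upper figure.
- **Jar:** its top-view position stayed within 0.1 px from start to finish, so it was not shifted.
- **Forces:** readings printed after each move never exceeded about 4 N.

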